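Run the fixture carriage out and hold the V locator over its dowel pins

ROBOT

A 6-joint arm with a two-finger parallel gripper is mounted at the origin on the work surface. World frame = base frame: x ahead of the robot, y to its left, z up, the work surface at z = 0. Lengths are in mm, angles in degrees, forces in N, time in s.
With the tool pointing down it reaches from about 250 to 775 mm from the base axis. Payload 8.9 kg.
Tool frame: the origin (TCP) lies at the very end of the fingers, on their centre line; the grasp point (between the pads) lies 19 mm behind it; z points along the fingers, y is the line along which they close (so a half turn about z gives the same grasp; the last joint's range is limited). The gripper opens to 85 mm and grips with 20 to 120 N. Pads are 22 mm wide; open, the fingers measure 114 mm over their backs; the gripper's body (76 mm by 85 mm) begins 54 mm behind the grasp point. The pads swing forward as they close: fully open they stand 13 mm farther back than shut.
Start: joints at [55.101, 16.656, -8.789, 64.555, 0, 82.019], TCP at [237.666, 468.122, 205.905] pointing down, gripper open.
Joint ranges: [-144.48, 144.48], [-52.06, 99.96], [-74.48, 78.29], [-112.23, 115.85], [-86.99, 84.42], [-180, 180]. Speed limits (degrees/s): [127.2, 127.2, 159.86, 180, 180, 180].

INTERFACE

Orientations are given as [roll, pitch, yaw] about the fixed x, y, z axes, in that order (R = Rz(yaw) Ry(pitch) Rx(roll)).
In Python, from station import get_obs, snapshot, get_calibration, job_done gives the robot as it stands.
- The arm moves only by the tool step_arm, never from a script. Its arguments are lists of equal length, an entry for each row: "angular": the turn, a rotation vector about the tool's x, y, z in degrees, a list of three; "slide": the shift along the tool's x, y, z in m, a list of three; "grip": the opening, from -1 (shut) to 1 (fully open). In form: {"angular": [[ax, ay, az], ...], "slide": [[dx, dy, dz], ...], "grip": [grip, ...]}. A call has 1 to 10 rows; each row shifts and turns the commanded pose from where the row before left it, along the tool's axes as they then stand; what a row does not reach is not made up. A row lasts 1/10 s, in which the tool goes at most 50 mm and 8.59 degrees, less where a joint would pass 70% of its speed; a pose out of reach is approached as far as the arm can. A call with a gripper value outside its range is refused whole. The fingers move at their own pace and stop on an object; "newtons" is the grip in N (left out, the last holds). Time passes only in rows, so rows that do not move let the fingers close. It gives the time, the measured TCP pose, the force, the opening and the grip force at its end, in the units of the state.
- get_obs(): the state, without advancing time (a new reading comes with each control period).
- snapshot(name): name is "scene" or "top"; returns (picture, depth): 384x512x3 uint8, red, green, blue; 384x512 float32, mm along the optical axis (not along the pixel's ray), 0 where there is no reading.
- get_calibration(name): a dict with "fov_y" (degrees; the focal length in pixels is half the picture's height over the tangent of half this angle, whatever the lens; pixels are square), "cx", "cy" (the principal point, pixels), "k1" (the pictures are not rectified: a ray, as slopes to the right and down, at radius r is drawn at 1 + k1 r^2 times it, then the intrinsics apply), "R" (3x3) and "t" (3): a world point X has camera coordinates R X + t. Camera axes: x right, y down, z forward; pixel columns grow to the right and rows downward; lengths in mm; the calibration is good to about 2 mm. A picture is of the moment at which its call begins. get_calibration takes no time and is no camera call.
- job_done(): hands the job in; it is judged then, once.
The state is a dict: "clock": time; "joint_positions": joint angles; "dq": joint speeds; "joint_torque": joint torques, N m; "tool_pos": TCP position; "eef_rot": TCP orientation; "force": force on the tool from outside, world axes, zero at the start; "ft_torque": the same for the moment, N m; "gripper_width": opening from 0.0 (shut) to 1.0 (fully open); "gripper_force": force on a finger pad.
Only numpy, scipy, OpenCV 4.12 (cv2) and the standard library are available. Lean on these libraries where they do the work, as an engineer would, in place of code of your own. Each camera call takes 0.05 s, during which the arm holds its last target. There are 200 camera calls.

TASK

Crank the handwheel of the welding fixture until the line scribed on the carriage lines up with the pointer, so that the two dowel pins come out from under the press head. Then pick up the V locator, carry it over the lift handle and valve bracket at that end of the fixture without knocking it against them, and hold it level and still just above the pins, about 10 mm clear of their tips and touching nothing, its large hole lined up over the thick pin and its small hole over the thin pin, so that the pins can be greased before it goes down. Finish while still holding it there - do not lower it or let go - and leave the grease tin, brush, wrench and guide bush where they lie.

Things in the scene. Friction and masses are not known exactly. Their poses are not given: they have to be found in the camera images.
- fixture: Gold (zinc-plated) steel welding fixture, fixed to the bench. Origin on the bench under its middle; y = carriage travel, x away from the handwheel side, z up. In mm: lower plate 280 x 450 x 12, upper plate 240 x 420, its top at z 64, carriage top z 117. Bent-bar lift handles at x -106 (y 55 to 155) and x 106 (y 55 to 155, y -150 to -50), tops at z 125; eye bolts in the far corners, tops z 56.
- valve_lever (a point): Top of the white hand-lever valve on its gold bracket at the fixture's +y end, 223 mm above the bench; bracket and valve fill 60 (x) x 50 (y) mm under it from the plate up, the grey lever reaches 61 mm to +x. Fixed; leave it.
- press_pad (a point): Underside of the press head's ram pad, 155 mm above the bench, straight over the carriage's middle at the start. Above it a cylinder 48 mm in diameter and an arm 50 mm wide with its top at z 258, running from 27 mm to the +y side of this point to an upright 108 mm to its -y side. Fixed.
- handwheel (a joint): Angle of the handwheel (rad), 0 at the start; it grows as the top of the rim moves to the fixture's +y, and the carriage then moves to the fixture's +y by 30 mm per rad (rack and pinion). It stays where it is left; turning takes about 3 N at the rim. Stops at -0.3 and 4.5; the pointer needs 2.8 to 3.9.
- wheel_hub (a point): Centre of the upright handwheel, 74 mm above the bench, axle along the fixture's x. Black round rim: centre-line radius 50 mm, bar 15 mm thick; three 10 mm spokes, no crank handle. Pinch the rim near its top, fingers closing along the axle; it may pivot in the fingers. Hub 28 mm wide, out 10 mm to -x; behind the rim 40 mm are free up to a bearing block (top z 102 mm).
- carriage_line (a point): Point on the top edge (+x side) of the steel carriage where its scribed line ends; the carriage is 90 (x) x 150 (y) x 18 mm, the line crosses at mid-length and passes under the pins. It moves with the carriage. Axes as the fixture's.
- pointer_tip (a point): Tip of the dark pointer clamped on the rail at the +x side of the bed, level with the carriage top and about 2 mm off its edge. The carriage is at the mark when carriage_line has the same position as this along the fixture's y. The pointer is fixed; its axes are the fixture's.
- large_pin_tip (a point): Top centre of the thick dowel pin, 16 mm diameter, standing 24 mm out of the carriage (tip 141 mm above the bench), 28 mm to the +x side of the carriage's middle, on the line. Moves with the carriage.
- small_pin_tip (a point): Top centre of the thin dowel pin, 10 mm diameter, same height, 28 mm to the -x side of the carriage's middle, 56 mm from the thick one. Moves with the carriage.
- locator_center (a point): Middle (32 mm above the underside) of the loose V locator, gold steel, about 0.7 kg, upright on the bench. Base plate 90 (x) x 54 (y) x 14 mm with two holes; across its middle a rib 12 mm thick (x), 54 wide (y), up to 64 mm, with a V notch 36 wide and 18 deep in its top edge. Pinch the rib's 12 mm, 32 to 42 mm above the underside.
- locator_large_hole (a point): Centre of the 17 mm through hole at the locator's underside, 28 mm to its +x side.
- locator_small_hole (a point): Centre of the 11 mm through hole at the locator's underside, 28 mm to its -x side.
- grease_tin: Bystander: metal tin, 66 mm diameter, 55 mm high, standing on the bench; origin at the centre of its underside.
- brush: Bystander: brush 160 mm long lying on the bench along its x axis; origin under its middle.
- wrench: Bystander: wrench 160 mm long lying on the bench along its x axis; origin under its middle.
- guide_bush: Bystander: steel bush, 48 mm outside, 30 mm bore, 35 mm high, standing on the bench; origin at the centre of its underside.
Mind the look-alikes: they are no part of the job. There is more than one size of the part that bears locator_center; the job needs the smallest.

How it is judged (in metres and radians):
On the way, in this order (a step that is already met when the one before it is completed fails the run):
1. the carriage's line stands at the pointer, the locator still on the bench (y of carriage_line in the frame of pointer_tip between -0.004 and 0.004 m and height (world z) of locator_center below 0.05 m), for 0.4 s.
2. the locator is held and lifted clear of the bench (contact force between locator and the fingers above 2 N and height (world z) of each of locator_large_hole, locator_small_hole above 0.03 m), for 0.2 s.
At the end, for the whole second after the job is handed in: Carriage line within 4 mm of the pointer; locator held in the fingers, still, level within 0.08 rad, each hole within 4 mm sideways of its pin, underside 4 to 18 mm above the pin tips, touching nothing of the fixture (y of carriage_line in the frame of pointer_tip between -0.004 and 0.004 m and horizontal distance between locator_large_hole and large_pin_tip below 0.004 m and horizontal distance between locator_small_hole and small_pin_tip below 0.004 m and z of locator_large_hole in the frame of large_pin_tip between 0.004 and 0.018 m and z of locator_small_hole in the frame of small_pin_tip between 0.004 and 0.018 m and angle between locator_center's own z axis and vertical below 0.08 rad and contact force between locator and the fingers above 2 N and contact force between locator and fixture below 0.1 N and linear speed of locator below 0.01 m/s); the arm keeps its last pose, push and grip.
It fails at once if the locator is knocked against the fixture (contact force between locator and fixture above 3 N).
It fails at once if the grease tin is pushed away by more than 20 mm (distance of grease_tin from where it was at the start of the episode above 0.02 m).
It fails at once if the brush is pushed away by more than 20 mm (distance of brush from where it was at the start of the episode above 0.02 m).
It fails at once if the wrench is pushed away by more than 20 mm (distance of wrench from where it was at the start of the episode above 0.02 m).
It fails at once if the guide bush is pushed away by more than 20 mm (distance of guide_bush from where it was at the start of the episode above 0.02 m).
It also fails if it takes over 72 s, if anything falls off the work surface, if the arm or the gripper's body presses on something with over 40 N, if the wrist force passes 120 N, or if a joint passes its speed limit or range.

## Working session

There is one attempt and no reset: what is moved stays moved. The work goes in short steps, Python scripts to look and compute and a tool call to move; the robot and the scene stay as the last step left them, time stands still between calls to the robot, and variables do not carry over. Pictures are saved under pics/ and viewed, at most 10 in all, crops included, and the job is handed in when it is done.

Besides the shell and the picture viewer there is one more tool, called after "Call:" as name(argument=value, ...) on one line, values as JSON. step_arm: Moves the arm, as the interface text tells. Its arguments: {"type":"object","properties":{"angular":{"type":"array","items":{"type":"array","items":{"type":"number"}}},"slide":{"type":"array","items":{"type":"array","items":{"type":"number"}}},"grip":{"type":"array","items":{"type":"number"}},"newtons":{"type":"number"}},"required":["angular","slide","grip"]}

```bash
mkdir -p pics
cat > h.py <<'E'
import numpy as np, cv2
from station import *
def shot(n):
    p,d=snapshot(n); c=get_calibration(n); return p,d,c
def K(c):
    f=192/np.tan(np.radians(c["fov_y"])/2); return f
def slopes(c,uv):
    uv=np.atleast_2d(np.array(uv,float)); q=(uv-[c["cx"],c["cy"]])/K(c); s=q.copy()
    for _ in range(20): s=q/(1+c["k1"]*(s**2).sum(1,keepdims=True))
    return s
def rays(c,uv):
    s=slopes(c,uv); R=np.array(c["R"]);t=np.array(c["t"])
    return -R.T@t, np.c_[s,np.ones(len(s))]@R
def onz(c,uv,z):
    o,d=rays(c,uv); return o+d*((z-o[2])/d[:,2])[:,None]
def fromdepth(c,uv,dep):
    o,d=rays(c,uv); return o+d*np.atleast_1d(dep)[:,None]
def proj(c,X):
    X=np.atleast_2d(X); q=X@np.array(c["R"]).T+np.array(c["t"]); s=q[:,:2]/q[:,2:]
    return s*(1+c["k1"]*(s**2).sum(1,keepdims=True))*K(c)+[c["cx"],c["cy"]]
E
python3 - <<'E'
from h import *
for n in("scene","top"):
    p,d,c=shot(n); np.savez(n+"0.npz",p=p,d=d); cv2.imwrite(f"pics/{n}0.png",cv2.resize(p[:,:,::-1],(800,600),interpolation=cv2.INTER_CUBIC))
    print(n,c["fov_y"],c["k1"],-np.array(c["R"]).T@c["t"],np.round(c["R"],2).tolist(),(d>0).mean())
print(get_obs())
E
```

```text
scene 45.28865553280537 0.040936464769722604 [1241.2331429   278.75099916  968.37090765] [[-0.12, 0.99, -0.02], [0.74, 0.08, -0.67], [-0.67, -0.1, -0.74]] 0.9960479736328125
top 42.666554718670156 -0.1512119795400776 [ 389.72872735  166.96450164 1374.87195247] [[-0.01, -1.0, 0.02], [-1.0, 0.01, -0.1], [0.1, -0.02, -1.0]] 0.996002197265625
{'clock': 0.1, 'joint_positions': array([ 5.51015712e+01,  1.66855203e+01, -8.82471228e+00,  6.45546443e+01,
        2.87018692e-04,  8.20199335e+01]), 'dq': array([-0.07357696, -0.12585782,  0.07524749, -0.06990734,  0.01818   ,
        0.04848822]), 'joint_torque': array([ 1.66259022e-03, -5.37976277e+01,  3.31918180e+01,  9.30242648e-03,
       -2.08889783e-04, -3.25271526e-05]), 'tool_pos': array([237.43159465, 467.79322678, 205.40461938]), 'eef_rot': array([-1.79935791e+02, -9.29100923e-03,  1.53081632e+02]), 'force': array([ 0.5352548 , -0.24516439,  0.26992248]), 'ft_torque': array([-0.03318028, -0.03052682,  0.02805902]), 'gripper_force': 0.0, 'gripper_width': 0.9970102079034227}
```

View pics/scene0.png

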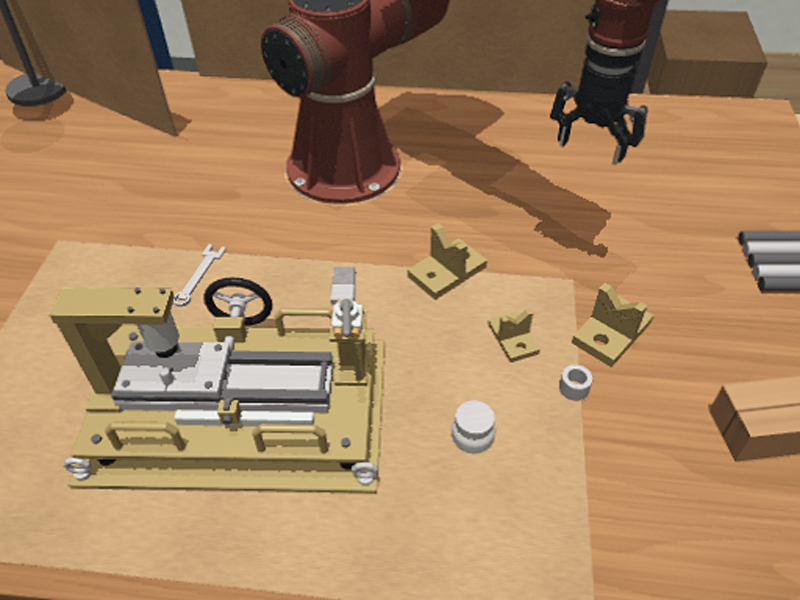

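View pics/top0.png

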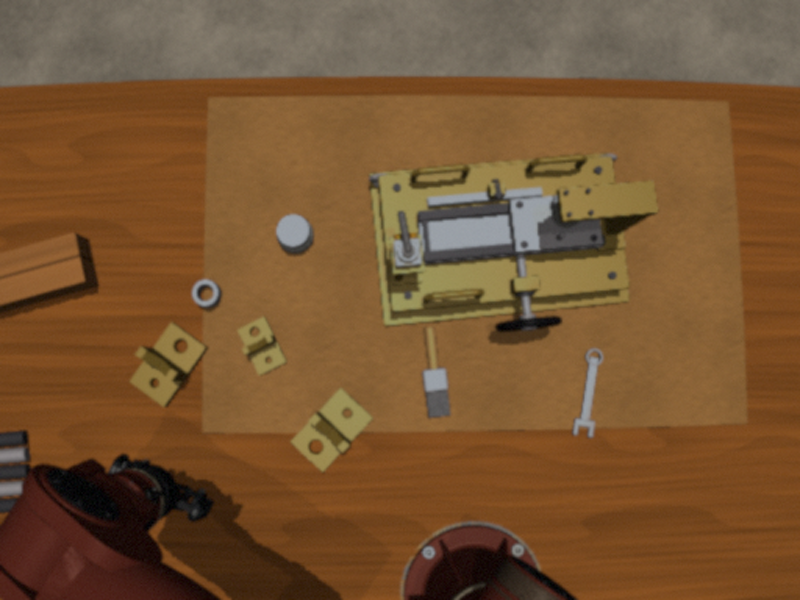

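The three V locators show up in the top view (800x600 px) at (168,364), (262,346) and (332,430). The one at (262,346) is the smallest, and it is also the smallest in the scene view at (514,335). I'll confirm that in a crop and look closely at the fixture.

Run:
```python
from h import *
t=np.load("top0.npz")["p"][:,:,::-1]; s=np.load("scene0.npz")["p"][:,:,::-1]
R=lambda a,k:cv2.resize(a,None,fx=k,fy=k,interpolation=cv2.INTER_CUBIC)
cv2.imwrite("pics/c1.png",R(t[95:220,230:425],4))        # top fixture
cv2.imwrite("pics/c2.png",R(s[165:285,60:250],4))       # scene fixture
a=R(t[200:305,80:240],5); cv2.imwrite("pics/c3.png",a)
c=get_calibration("top"); d=np.load("top0.npz")["d"]
# heights of the three locators' plates/ribs, gold mask
hsv=cv2.cvtColor(t.copy(),cv2.COLOR_BGR2HSV)
v,u=np.mgrid[0:384,0:512]; P=fromdepth(c,np.c_[u.ravel(),v.ravel()],d.ravel()).reshape(384,512,3)
np.save("P.npy",P)
m=((P[:,:,2]>8)&(P[:,:,2]<90)&(u<240)&(v>195)&(v<305)&(d>0)).astype(np.uint8)
n,l,st,ce=cv2.connectedComponentsWithStats(m)
for i in range(1,n):
    if st[i,4]>60:
        q=P[l==i]; r=cv2.minAreaRect(q[:,:2].astype(np.float32)); print(st[i],r,np.percentile(q[:,2],[50,98]))
```

```text
[152 203  31  37 609] ((441.1199951171875, 373.6546325683594), (92.24154663085938, 63.75617980957031), 26.53849220275879) [14.42214722 64.79136624]
[  83  207   50   54 1252] ((412.56915283203125, 538.419189453125), (81.54917907714844, 132.7662353515625), 55.22587203979492) [20.51954089 87.34127233]
[ 186  249   53   54 1212] ((296.5087890625, 246.51312255859375), (78.5147933959961, 129.91677856445312), 46.541587829589844) [20.58183045 86.56896389]
[  0 275  18  11 152] ((278.1493225097656, 827.5156860351562), (25.498594284057617, 50.44492721557617), 6.09491491317749) [21.96183677 28.96515586]
[  0 286  19  19 302] ((235.6148681640625, 825.247802734375), (51.90353012084961, 55.347373962402344), 4.615899562835693) [22.4150753  29.49423187]
```

View pics/c1.png

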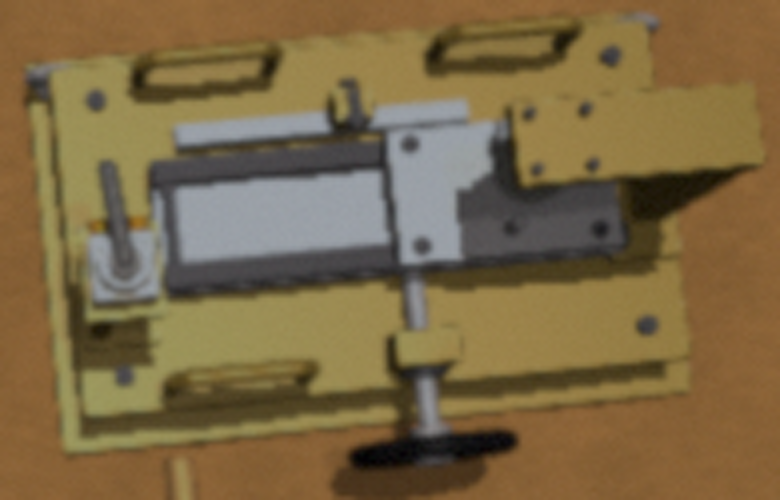

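View pics/c2.png

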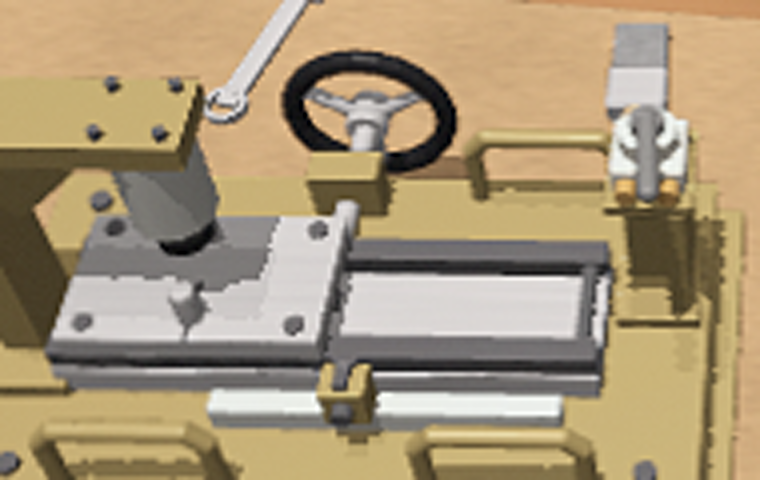

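View pics/c3.png

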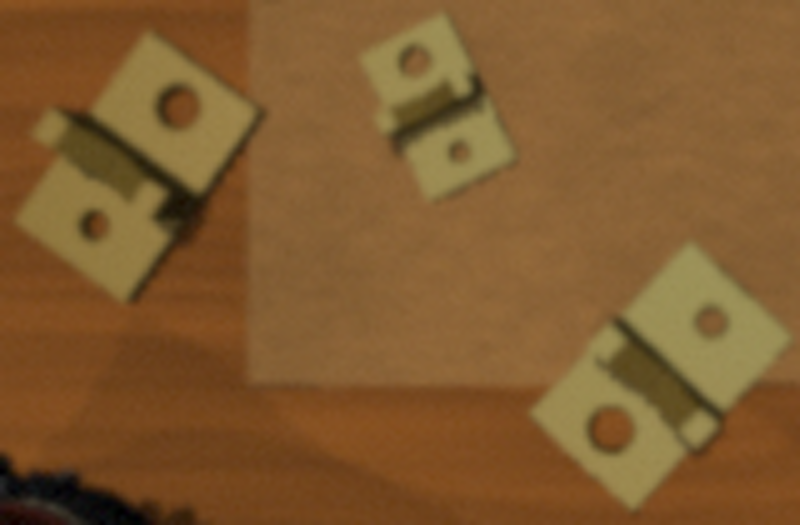

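c3 confirms it: the locator at crop (437,107) is about 90x54 mm, and its rib is about 64 mm high. Its large hole is at crop (414,60) and its small hole at (460,152). The other two are larger, about 130x80 mm. In c2 the thick pin is at (188,300), the scribed line ends at about (185,342), and the dark pointer tip is at about (340,362). Next I'll get positions for these.

Run:
```python
from h import *
P=np.load("P.npy"); T=np.load("top0.npz"); S=np.load("scene0.npz"); ct=get_calibration("top"); cs=get_calibration("scene")
rs=lambda uv: np.array(uv)/4+[60,165]-0.375
rt=lambda uv: np.array(uv)/4+[230,95]-0.375
v,u=np.mgrid[0:384,0:512]
Q=fromdepth(cs,np.c_[u.ravel(),v.ravel()],S["d"].ravel()).reshape(384,512,3)
box=(u>225)&(u<430)&(v>95)&(v<215)
for nm,A,b,zr in(("lowtop",P,box,(6,18)),("uptop",P,box,(58,70)),("carr",P,box,(113,121)),("carrS",Q,(u>60)&(u<150)&(v>210)&(v<262),(113,121))):
    m=(b&(A[:,:,2]>zr[0])&(A[:,:,2]<zr[1])).astype(np.uint8); n,l,st,_=cv2.connectedComponentsWithStats(m)
    if nm in("carr","carrS"): m=(l==1+np.argmax(st[1:,4]))
    q=A[m>0]; r=cv2.minAreaRect(q[:,:2].astype(np.float32)); print(nm,len(q),np.median(q[:,2]),r)
# wheel: dark pixels
p=T["p"].astype(int); m=(p.max(2)<45)&(u>310)&(u<365)&(v>198)&(v<216); q=P[m]; print("wheel",len(q),q.mean(0),np.percentile(q[:,2],[5,95]))
q=q[q[:,2]>100];print(q.mean(0), np.ptp(q,axis=0), cv2.fitLine(q[:,:2].astype(np.float32),cv2.DIST_L2,0,.01,.01).ravel())
m=(S["p"].astype(int).max(2)<70)&(u>128)&(u<178)&(v>175)&(v<210); q=Q[m&(Q[:,:,0]<420)];print("wheelS",len(q),q.mean(0),q.min(0),q.max(0))
ps=lambda uv,z:onz(cs,rs(uv),z)[0].round(1)
print("line",ps((185,343),117),"ptr",ps((340,362),117),"pin",ps((188,293),141))
print("topptr",onz(ct,rt((349,127)),117)[0].round(1), "holes z14", [onz(ct,np.array(x)/5+[80,200]-.4,14)[0].round(1) for x in((414,60),(460,152))])
for nm,uv in(("pad",(185,245)),): print(nm,ps(uv,155))
```

```text
lowtop 2054 11.399954178386679 ((633.548828125, -92.8031005859375), (598.0101318359375, 347.3170471191406), 89.82784271240234)
uptop 6258 63.9492754323436 ((612.71484375, -61.929412841796875), (295.9273681640625, 420.11553955078125), 5.410240650177002)
carr 1181 116.9470228119892 ((645.9645385742188, -137.22645568847656), (90.92085266113281, 152.09632873535156), 5.403090000152588)
carrS 1808 116.44452340519234 ((645.8052978515625, -138.64639282226562), (93.03112030029297, 152.4761199951172), 5.6647257804870605)
wheel 214 [473.68985633 -84.06932514 113.58131116] [ 39.85719665 132.07362786]
[474.16870751 -86.88379237 122.00523131] [ 19.2405658  101.21327358  32.62837048] [ 8.6662956e-02 -9.9623770e-01  4.7416870e+02 -8.6883789e+01]<stdin>:15: RuntimeWarning: Mean of empty slice.
  ret = um.true_divide(
Traceback (most recent call last):
ValueError: zero-size array to reduction operation minimum which has no identity
```

Run:
```python
from h import *
S=np.load("scene0.npz"); T=np.load("top0.npz"); ct=get_calibration("top"); cs=get_calibration("scene")
rs=lambda uv: np.array(uv)/4+[60,165]-0.375
rt=lambda uv: np.array(uv)/4+[230,95]-0.375
v,u=np.mgrid[0:384,0:512]
Q=fromdepth(cs,np.c_[u.ravel(),v.ravel()],S["d"].ravel()).reshape(384,512,3); P=np.load("P.npy")
m=(S["p"].astype(int).max(2)<70)&(u>128)&(u<178)&(v>175)&(v<210); q=Q[m]; print(len(q))
if len(q): print("wheelS",np.median(q,0),np.percentile(q,[2,98],axis=0).round(1))
a=np.radians(5.4); yh=np.array([-np.sin(a),np.cos(a)]); xh=np.array([np.cos(a),np.sin(a)])
m=(T["p"].astype(int).max(2)<60)&(u>310)&(u<365)&(v>198)&(v<216)&(P[:,:,2]>60); q=P[m]; 
print("wheelT fx,fy ranges",np.percentile(q[:,:2]@np.c_[xh,yh],[1,50,99],axis=0).round(1))
ps=lambda uv,z:onz(cs,rs(uv),z)[0].round(1)
pt=lambda uv,z:onz(ct,rt(uv),z)[0].round(1)
L,Pt,pin=ps((185,343),117),ps((340,362),117),ps((188,293),141)
print("line",L,"ptr",Pt,"pin",pin,"dy",(Pt-L)[:2]@yh)
print("topptr",pt((349,127),117),"carriage edge top",pt((387,131),117),pt((400,262),117))
for x in((414,60),(460,152)): print("hole",onz(ct,np.array(x)/5+[80,200]-.4,14)[0].round(1))
C=np.array([645.9,-138]); print("C->ptr dy",(Pt[:2]-C)@yh,"line",(L[:2]-C)@yh,(L[:2]-C)@xh,"pin",(pin[:2]-C)@xh,(pin[:2]-C)@yh)
print("hub top",pt((432,455),74), pt((432,448),131), "rim ends",pt((352,460),74),pt((517,440),74))
print("hub scene",ps((367,110),74),"rimtop scene",ps((358,55),128))
```

```text
435
wheelS [479.21997261 -82.37569042  92.44986071] [[ 469.6 -142.2   26.7]
 [ 488.3  -39.3  130.4]]
wheelT fx,fy ranges [[ 457.1 -183.5]
 [ 463.7 -126.2]
 [ 471.8  -81.9]]
line [ 691.9 -132.1  117. ] ptr [694.9 -42.3 117. ] pin [ 674.8 -130.2  141. ] dy 89.11913948140104
topptr [685.9 -35.7 117. ] carriage edge top [683.2 -60.8 117. ] [596.  -66.9 117. ]
hole [471.1 383.2  14. ]
hole [419.9 357.4  14. ]
C->ptr dy 90.66397265990756 line 1.5448331785065195 46.35108942032091 pin 29.5057856209134 5.045653068998973
hub top [472.5 -93.2  74. ] [473.3 -81.9 131. ] rim ends [469.6 -39.1  74. ] [ 482.  -151.3   74. ]
hub scene [472.7 -96.2  74. ] rimtop scene [474.  -91.8 128. ]
```

Call:
step_arm(angular=[[0, 0, 8.24], [0, 0, 8.24], [0, 0, 8.24], [0, 0, 8.24], [0, 0, 8.24], [0, 0, 8.24], [0, 0, 8.24], [0, 0, 0], [0, 0, 0], [0, 0, 0]], slide=[[0, 0, 0], [0, 0, 0], [0, 0, 0], [0, 0, 0], [0, 0, 0], [0, 0, 0], [0, 0, 0], [-0.02, 0.006, 0], [-0.036, 0.012, 0], [-0.036, 0.012, 0]], grip=[0, 0, 0, 0, 0, 0, 0, 0, 0, 0])

```text
clock: 1.1
tool_pos: [276.1, 378.3, 205.4]
eef_rot: [-180.0, 0.0, 95.5]
force: [0.1, -0.1, -0.6]
gripper_width: 0.501
gripper_force: 0.0
```

Call:
step_arm(angular=[[0, 0, 0], [0, 0, 0], [0, 0, 0], [0, 0, 0], [0, 0, 0], [0, 0, 0], [0, 0, 0], [0, 0, 0], [0, 0, 0], [0, 0, 0]], slide=[[-0.04, 0.012, 0], [-0.04, 0.012, 0], [-0.04, 0.012, 0], [-0.04, 0.012, 0], [-0.04, 0.012, 0], [-0.04, 0.012, 0], [-0.04, 0.012, 0], [-0.04, 0.012, 0], [-0.04, 0.012, 0], [-0.04, 0.012, 0]], grip=[0, 0, 0, 0, 0, 0, 0, 0, 0, 0])

```text
clock: 2.1
tool_pos: [433.5, -9.3, 205.8]
eef_rot: [-180.0, -0.0, 95.4]
force: [1.9, 0.6, 0.3]
gripper_width: 0.5
gripper_force: 0.0
```

Call:
step_arm(angular=[[0, 0, 0], [0, 0, 0], [0, 0, 0], [0, 0, 0], [0, 0, 0], [0, 0, 0], [0, 0, 0], [0, 0, 0]], slide=[[-0.03, 0.0085, 0], [-0.03, 0.0085, 0], [-0.03, 0.0085, 0], [-0.025, 0.0085, 0], [0, 0, 0.025], [0, 0, 0.02], [0, 0, 0], [0, 0, 0]], grip=[0, 0, 0, 0, 0, 0, 0, 0])

```text
clock: 2.9
tool_pos: [477.7, -118.7, 161.1]
eef_rot: [-180.0, -0.0, 95.4]
force: [-0.4, 0.5, 0.3]
gripper_width: 0.503
gripper_force: 0.0
```

Run:
```python
from h import *
o=get_obs(); print(o["tool_pos"],o["eef_rot"])
t,_,_=shot("top"); s,_,_=shot("scene"); R=lambda a,k:cv2.resize(a,None,fx=k,fy=k,interpolation=cv2.INTER_CUBIC)
a=R(t[150:260,290:390,::-1],4);b=R(s[130:240,100:200,::-1],4); cv2.imwrite("pics/w1.png",np.hstack([a,b]))
```

```text
[ 477.74477471 -118.70508716  161.06612354] [-1.79955226e+02 -2.37317650e-02  9.54049303e+01]
```

View pics/w1.png

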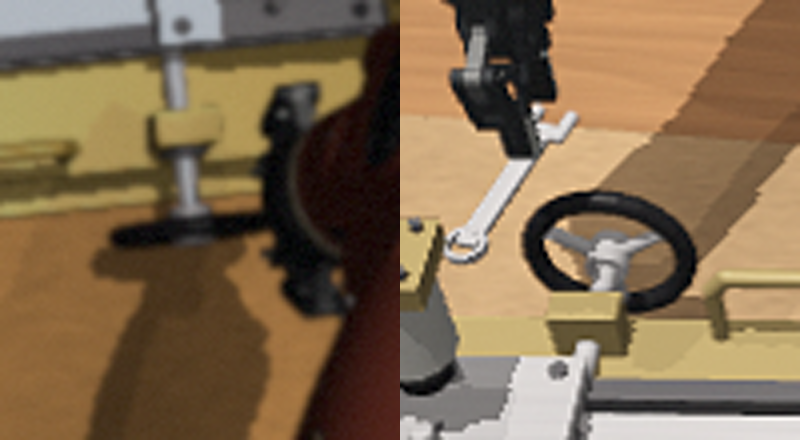

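Call:
step_arm(angular=[[0, 0, 0], [0, 0, 0], [0, 0, 0], [0, 0, 0], [0, 0, 0], [0, 0, 0], [0, 0, 0], [0, 0, 0], [0, 0, 0], [0, 0, 0]], slide=[[-0.0075, 0, 0.02], [0, 0, 0.025], [0, 0, 0.025], [0, 0, 0], [0, 0, 0], [0, 0, 0], [0, 0, 0], [0, 0, 0], [0, 0, 0], [0, 0, 0]], grip=[0, 0, 0, 0, -1, -1, -1, -1, -1, -1], newtons=60)

```text
clock: 4.0
tool_pos: [479.0, -127.3, 92.7]
eef_rot: [180.0, 0.1, 95.4]
force: [-4.5, -2.4, 6.9]
gripper_width: 0.109
gripper_force: 58.1
```

Call:
step_arm(angular=[[0, 0, 0], [0, 0, 0], [0, 0, 0], [0, 0, 0]], slide=[[0.0059, 0, -0.0052], [0.0066, 0, -0.0042], [0.0072, 0, -0.0031], [0.0076, 0, -0.002]], grip=[-1, -1, -1, -1])

```text
clock: 4.4
tool_pos: [476.9, -98.6, 106.6]
eef_rot: [179.9, 0.0, 95.4]
force: [-0.5, 0.4, 0.2]
gripper_width: -0.003
gripper_force: 0.0
```

```bash
cat > look.py <<'E'
from h import *
import sys
o=get_obs(); print(o["tool_pos"],o["force"],o["gripper_width"])
v,u=np.mgrid[0:384,0:512]
p,d,c=shot("scene"); Q=fromdepth(c,np.c_[u.ravel(),v.ravel()],d.ravel()).reshape(384,512,3)
m=(u>60)&(u<210)&(v>205)&(v<275)&(abs(Q[:,:,2]-117)<4)
n,l,st,_=cv2.connectedComponentsWithStats(m.astype(np.uint8)); q=Q[l==1+np.argmax(st[1:,4])]
r=cv2.minAreaRect(q[:,:2].astype(np.float32)); a=np.radians(5.4)
print(r,"moved y_f",(np.array(r[0])-[645.8,-138.6])@[-np.sin(a),np.cos(a)])
cv2.imwrite("pics/%s.png"%sys.argv[1],cv2.resize(p[130:290,50:250,::-1],None,fx=3.7,fy=3.7,interpolation=cv2.INTER_CUBIC))
np.savez("s1.npz",p=p,d=d)
E
python3 look.py w2
```

```text
[476.85445892 -98.62367715 106.62724451] [-0.49756093  0.42958908  0.18719954] -0.002534235960235012
((644.1168823242188, -126.1307373046875), (92.2557601928711, 151.7183380126953), 5.828815460205078) moved y_f 12.57231903168155
```

Run:
```python
from h import *
from scipy.optimize import least_squares
a=np.radians(5.4); F=np.array([[np.cos(a),np.sin(a)],[-np.sin(a),np.cos(a)]]) # rows xh,yh
for f in("scene0.npz",):
    S=np.load(f); c=get_calibration("scene"); v,u=np.mgrid[0:384,0:512]
    Q=fromdepth(c,np.c_[u.ravel(),v.ravel()],S["d"].ravel()).reshape(384,512,3)
    m=(S["p"].astype(int).max(2)<70)&(u>128)&(u<178)&(v>175)&(v<210)&(Q[:,:,2]>15)&(Q[:,:,0]<500)
    q=Q[m]; f2=q[:,:2]@F.T; Y=np.c_[f2[:,1],q[:,2]]
    r=least_squares(lambda p:np.hypot(Y[:,0]-p[0],Y[:,1]-p[1])-p[2],[-133,74,50],loss="soft_l1",f_scale=3)
    x=np.median(f2[:,0]); print(len(q),r.x,"xf",np.percentile(f2[:,0],[5,25,50,75,95]),"world",F.T@[x,r.x[0]], F@[476.9,-98.6])
```

```text
428 [-136.21639487   78.52051122   49.4184122 ] xf [462.99421026 467.24273612 469.69377235 471.16375461 472.90706783] world [480.42834993 -91.40977299] [ 465.50442123 -143.04266433]
```

View pics/w2.png

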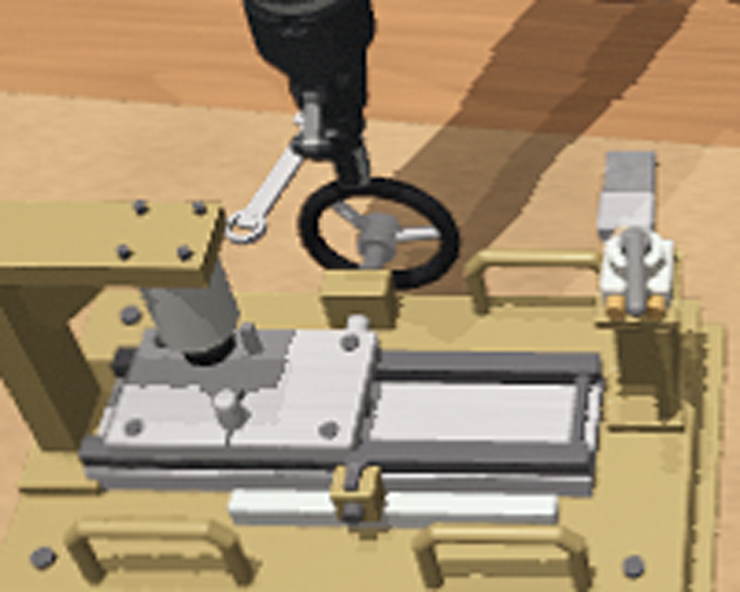

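Run:
```python
from h import *
a=np.radians(5.4); F=np.array([[np.cos(a),np.sin(a),0],[-np.sin(a),np.cos(a),0],[0,0,1]])
S=np.load("s1.npz"); c=get_calibration("scene")
print("TCP px",proj(c,[476.9,-98.6,106.6]), "TCP F",F@[476.9,-98.6,106.6])
for u in(141,144,147,150):
    for v in range(165,190,2):
        print(u,v,(F@fromdepth(c,[[u,v]],S["d"][v,u])[0]).round(0),S["p"][v,u],end=" | ")
    print()
```

```text
TCP px [[147.7485164  184.74965011]] TCP F [ 465.50442123 -143.04266433  106.6       ]
141 165 [ 463. -147.  175.] [45 45 45] | 141 167 [ 480. -142.  185.] [25 28 27] | 141 169 [ 511. -132.  210.] [25 27 28] | 141 171 [ 513. -132.  205.] [17 20 22] | 141 173 [ 505. -136.  191.] [22 23 23] | 141 175 [ 477. -149.  154.] [17 20 22] | 141 177 [ 481. -149.  151.] [87 69 54] | 141 179 [ 472. -154.  134.] [34 36 36] | 141 181 [ 470. -156.  125.] [19 20 20] | 141 183 [ 470. -157.  118.] [18 19 18] | 141 185 [ 468. -160.  108.] [115 113 113] | 141 187 [ 471. -160.  104.] [128 116 109] | 141 189 [ 385. -196.    1.] [223 185 139] | 
144 165 [ 480. -134.  192.] [22 22 24] | 144 167 [ 479. -135.  185.] [26 27 28] | 144 169 [ 493. -131.  191.] [23 24 24] | 144 171 [ 491. -133.  183.] [29 26 30] | 144 173 [ 497. -132.  182.] [24 23 24] | 144 175 [ 481. -140.  158.] [25 28 28] | 144 177 [ 481. -141.  151.] [33 33 35] | 144 179 [ 480. -143.  143.] [25 25 27] | 144 181 [ 470. -148.  126.] [19 19 20] | 144 183 [ 470. -150.  118.] [98 76 54] | 144 185 [ 368. -191.    0.] [159 137 116] | 144 187 [ 470. -
[... 484 characters left out ...]
| 147 185 [ 371. -182.    3.] [220 183 136] | 147 187 [ 374. -182.   -2.] [219 181 136] | 147 189 [ 466. -148.   91.] [113 109 110] | 
150 165 [ 286. -189.   -0.] [221 185 139] | 150 167 [ 298. -186.    3.] [218 182 135] | 150 169 [ 303. -186.   -1.] [225 187 140] | 150 171 [ 308. -185.   -3.] [215 179 134] | 150 173 [ 321. -182.    1.] [213 177 132] | 150 175 [ 323. -183.   -5.] [184 152 115] | 150 177 [ 334. -180.   -2.] [181 145 105] | 150 179 [ 466. -133.  129.] [31 29 32] | 150 181 [ 473. -132.  129.] [16 18 16] | 150 183 [ 468. -135.  116.] [152 120  88] | 150 185 [ 367. -174.   -1.] [142 111  79] | 150 187 [ 375. -173.   -0.] [138 118  99] | 150 189 [ 462. -142.   86.] [124 121 121] |
```

Run:
```python
from h import *
c=get_calibration("scene")
for z in(206,219,231,243): 
  print(z,proj(c,[[237.5,468,z]]), [proj(c,np.array([[237.5,468,z]])+s*45*np.array([np.sin(np.radians(153.1)),-np.cos(np.radians(153.1)),0])).round(1).tolist() for s in(-1,1)])
S=np.load("scene0.npz"); v,u=np.mgrid[0:384,0:512]; Q=fromdepth(c,np.c_[u.ravel(),v.ravel()],S["d"].ravel()).reshape(384,512,3)
m=(S["p"].max(2)<110)&(Q[:,:,2]>150)&(u>340)&(u<425)&(v>40)&(v<115); q=Q[m]
for lo,hi in((350,375),(380,420)):
  k=m&(u>lo)&(u<hi); i=np.argsort(Q[:,:,2][k])[:12]; print(Q[k][i].round(0).tolist()[:6], np.c_[u[k],v[k]][i][:6].tolist())
```

```text
206 [[374.77865411 109.62870619]] [[[359.0, 104.0]], [[391.1, 115.4]]]
219 [[375.70007556 105.6211829 ]] [[[359.8, 100.0]], [[392.1, 111.4]]]
231 [[376.56476799 101.86302996]] [[[360.5, 96.2]], [[393.1, 107.6]]]
243 [[377.44339434  98.04692449]] [[[361.2, 92.4]], [[394.2, 103.8]]]
[[216.0, 429.0, 247.0], [227.0, 424.0, 248.0], [223.0, 424.0, 248.0], [226.0, 426.0, 251.0], [213.0, 431.0, 251.0], [229.0, 420.0, 252.0]] [[362, 91], [360, 93], [360, 92], [361, 92], [363, 89], [359, 92]]
[[259.0, 509.0, 247.0], [269.0, 500.0, 250.0], [270.0, 503.0, 251.0], [261.0, 513.0, 251.0], [270.0, 505.0, 252.0], [267.0, 510.0, 252.0]] [[395, 103], [392, 104], [393, 104], [397, 102], [394, 104], [396, 103]]
```

The camera shows the real fingertips about 25 mm above the reported TCP, both at the start (tips at z≈245 against 219 expected) and at the wheel. That explains why the rim was only gripped at its edge. I'll allow for this and regrip deeper.

Call:
step_arm(angular=[[0, 0, 0], [0, 0, 0], [0, 0, 0], [0, 0, 0], [0, 0, 0], [0, 0, 0], [0, 0, 0], [0, 0, 0], [0, 0, 0], [0, 0, 0]], slide=[[0, 0, -0.02], [-0.0135, 0, 0], [-0.0135, 0, 0], [0, 0, 0], [0, 0, 0.015], [0, 0, 0.015], [0, 0, 0.015], [0, 0, 0.0165], [0, 0, 0], [0, 0, 0]], grip=[0, 0, 0, 0, 0, 0, 0, 0, 0, 0])

```text
clock: 5.45
tool_pos: [478.2, -126.0, 63.6]
eef_rot: [-179.9, -0.0, 95.4]
force: [-0.0, -1.1, -0.3]
gripper_width: 0.497
gripper_force: 0.0
```

Call:
step_arm(angular=[[0, 0, 0], [0, 0, 0], [0, 0, 0], [0, 0, 0], [0, 0, 0]], slide=[[0, 0, 0], [0, 0, 0], [0, 0, 0], [0, 0, 0], [0, 0, 0]], grip=[-1, -1, -1, -1, -1])

```text
clock: 5.95
tool_pos: [478.8, -126.5, 64.6]
eef_rot: [180.0, 0.1, 95.4]
force: [-3.9, -1.3, 6.8]
gripper_width: 0.16
gripper_force: 58.7
```

Call:
step_arm(angular=[[0, 0, 0], [0, 0, 0], [0, 0, 0], [0, 0, 0], [0, 0, 0], [0, 0, 0], [0, 0, 0], [0, 0, 0], [0, 0, 0]], slide=[[0, 0, 0], [0, 0, 0], [0.003, 0, 0.006], [0, 0, 0], [0, 0, 0], [0, 0, 0], [0, 0, 0], [0, 0, 0], [0, 0, 0]], grip=[-0.3, -0.3, -0.3, -1, -1, -1, -1, -1, -1])

```text
clock: 6.85
tool_pos: [478.3, -122.3, 57.4]
eef_rot: [-180.0, -0.1, 95.4]
force: [4.8, 4.5, -9.1]
gripper_width: 0.166
gripper_force: 58.4
```

Call:
step_arm(angular=[[0, 0, 0], [0, 0, 0], [0, 0, 0], [0, 0, 0], [0, 0, 0], [0, 0, 0], [0, 0, 0], [0, 0, 0], [0, 0, 0], [0, 0, 0]], slide=[[0.0059, 0, -0.0052], [0.0066, 0, -0.0042], [0.0072, 0, -0.0031], [0.0076, 0, -0.002], [0.0078, 0, -0.0008], [0.0078, 0, 0.0005], [0.0077, 0, 0.0017], [0.0073, 0, 0.0029], [0.0068, 0, 0.004], [0.006, 0, 0.005]], grip=[-1, -1, -1, -1, -1, -1, -1, -1, -1, -1])

```text
clock: 7.85
tool_pos: [472.4, -56.3, 59.8]
eef_rot: [180.0, 0.5, 95.3]
force: [-1.4, -19.2, 0.9]
gripper_width: 0.154
gripper_force: 66.8
```

```bash
python3 look.py w3
```

```text
[472.40429161 -56.33208809  59.79040974] [ -1.44614693 -19.20721419   0.91406017] 0.15442247831326472
((655.5565185546875, -83.17217254638672), (123.60511016845703, 149.06048583984375), 5.84733772277832) moved y_f 54.26366728835733
```

Call:
step_arm(angular=[[0, 0, 0], [0, 0, 0], [0, 0, 0], [0, 0, 0], [0, 0, 0], [0, 0, 0], [0, 0, 0], [0, 0, 0], [0, 0, 0], [0, 0, 0]], slide=[[0, 0, 0], [0, 0, 0], [0, 0, 0], [0, 0, -0.03], [0, 0, -0.035], [0, 0, 0], [-0.017, 0, 0], [-0.025, 0, 0], [-0.025, 0, 0], [0, 0, 0]], grip=[-0.1, -0.1, -0.1, -0.1, -0.1, -0.1, -0.1, -0.1, -0.1, -0.1])

```text
clock: 8.9
tool_pos: [478.4, -121.6, 123.8]
eef_rot: [180.0, 0.0, 95.3]
force: [0.3, -0.3, -0.9]
gripper_width: 0.448
gripper_force: 0.0
```

```bash
python3 look.py w4
```

```text
[ 478.43725897 -121.61523811  123.78240184] [ 0.25014978 -0.25722251 -0.8761993 ] 0.44757371353114084
((654.1907348632812, -82.97814178466797), (121.9407730102539, 149.38278198242188), 5.358672618865967) moved y_f 54.585368534243656
```

View pics/w4.png

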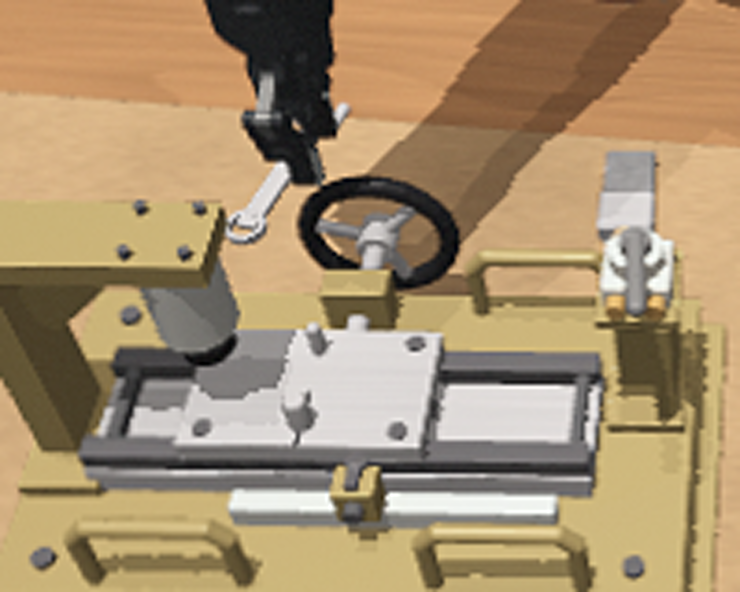

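```bash
cat > dy.py <<'E'
from h import *
import sys
c=get_calibration("scene"); a=np.radians(5.4); yh=[-np.sin(a),np.cos(a)]; xh=[np.cos(a),np.sin(a)]
f=lambda uv:onz(c,np.array(uv)/3.7+[50,130]-.36,117)[0,:2]
x=list(map(float,sys.argv[1:])); L,P=f(x[:2]),f(x[2:])
print(L,P,"dy",(P-L)@yh,"dx",(P-L)@xh)
E
python3 dy.py 296 443 352 464
```

```text
[683.53611742 -80.02662285] [694.67662243 -41.98720008] dy 36.82218833285338 dx 14.670888966320767
```

Call:
step_arm(angular=[[0, 0, 0], [0, 0, 0], [0, 0, 0], [0, 0, 0], [0, 0, 0], [0, 0, 0], [0, 0, 0], [0, 0, 0], [0, 0, 0], [0, 0, 0]], slide=[[0, 0, 0.02], [0, 0, 0.02], [0, 0, 0.02], [0, 0, 0], [0, 0, 0], [0, 0, 0], [0, 0, 0], [0, 0, 0], [0, 0, 0], [0, 0, 0]], grip=[-0.1, -0.1, -0.1, -0.1, -1, -1, -1, -1, -1, -1])

```text
clock: 9.95
tool_pos: [478.2, -119.3, 64.8]
eef_rot: [180.0, 0.0, 95.4]
force: [-2.9, 2.1, 5.7]
gripper_width: 0.16
gripper_force: 59.2
```

Call:
step_arm(angular=[[0, 0, 0], [0, 0, 0], [0, 0, 0], [0, 0, 0], [0, 0, 0], [0, 0, 0], [0, 0, 0], [0, 0, 0], [0, 0, 0]], slide=[[0.0065, 0, -0.0044], [0.0071, 0, -0.0034], [0.0075, 0, -0.0022], [0.0078, 0, -0.001], [0.0078, 0, 0.0002], [0.0077, 0, 0.0014], [0.0074, 0, 0.0026], [0.0069, 0, 0.0037], [0, 0, 0]], grip=[-1, -1, -1, -1, -1, -1, -1, -1, -1])

```text
clock: 10.85
tool_pos: [473.0, -62.9, 67.4]
eef_rot: [180.0, 0.3, 95.3]
force: [1.4, -11.2, -8.4]
gripper_width: 0.156
gripper_force: 62.7
```

```bash
python3 look.py w5
```

```text
[472.99360424 -62.93435465  67.35292739] [  1.42936119 -11.1610618   -8.44844704] 0.1562289278107951
((651.1409301757812, -50.91432189941406), (121.8435287475586, 149.55751037597656), 5.47631311416626) moved y_f 86.79390002697787
```

View pics/w5.png

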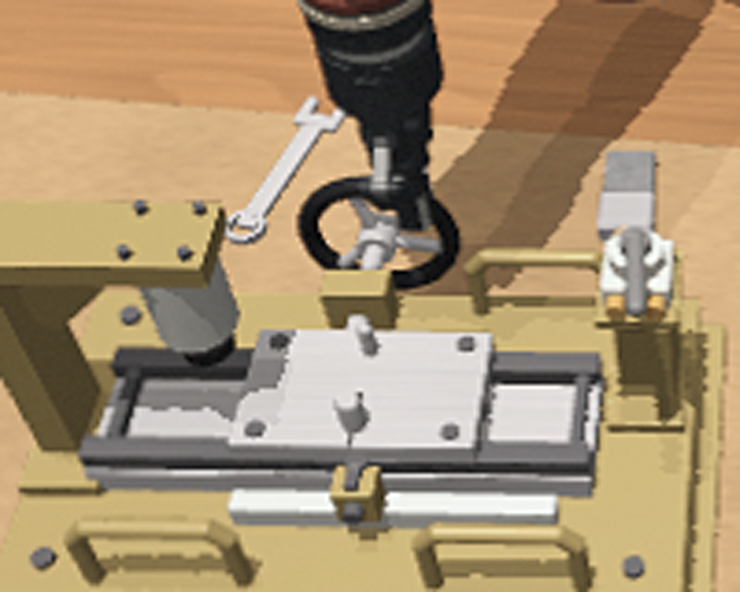

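```bash
cat > line.py <<'E'
from h import *
a=np.radians(5.4); F=np.array([[np.cos(a),np.sin(a)],[-np.sin(a),np.cos(a)]])
p,d,c=shot("scene"); acc=p.astype(int)
for _ in range(3): acc=acc+shot("scene")[0]
g=(acc.sum(2)/12).astype(np.float32)
o=F@[694.7,-42.0]
xs=np.arange(-24,12,2.); ys=np.arange(-14,15,1.)
X,Y=np.meshgrid(o[0]+xs,o[1]+ys,indexing="ij"); W=np.c_[np.c_[X.ravel(),Y.ravel()]@F,np.full(X.size,117.)]
uv=proj(c,W).astype(np.float32).reshape(X.shape+(2,)); im=cv2.remap(g,uv[...,0].copy(),uv[...,1].copy(),cv2.INTER_CUBIC)
print("      ",ys.astype(int))
for x,r in zip(xs,im): print("%5.0f"%x,r.astype(int))
E
python3 line.py
```

```text
[-14 -13 -12 -11 -10  -9  -8  -7  -6  -5  -4  -3  -2  -1   0   1   2   3
   4   5   6   7   8   9  10  11  12  13  14]
  -24 [219 220 226 226 209 184 152 130 110 107 109 104 104 121 141 169 192 211
 218 219 221 220 219 219 219 219 219 219 219]
  -22 [219 220 221 224 224 230 212 167 127 122 146 173 193 210 214 215 218 220
 221 222 221 221 221 220 220 220 220 220 221]
  -20 [219 219 220 220 223 237 242 197 140 121 145 181 208 228 233 228 226 224
 222 221 221 220 220 220 220 220 220 220 220]
  -18 [223 223 223 224 225 230 237 206 144 106 135 186 213 220 227 225 223 223
 222 222 222 222 222 221 221 221 221 221 221]
  -16 [226 225 225 226 228 226 226 205 145  96 116 188 231 231 227 226 224 224
 224 224 224 224 224 223 223 224 224 224 224]
  -14 [204 205 205 206 206 207 209 207 176 135 133 174 219 228 224 224 223 223
 224 224 225 224 225 226 226 227 228 227 228]
  -12 [151 153 154 155 156 155 156 159 153 136 126 138 158 169 169 169 169 166
 167 167 168 169 169 166 167 167 168 168 165]
  -10 [112 111 112 112 113 113 114 114 114 112 110 111 115 118 119 119 118 117
 115 115 114 115 115 115 11
[... 568 characters left out ...]
8 111 122 134 140 142 138 132
 130 122 109  95  77  63  55  55  57  60  61]
    2 [ 38  37  39  40  63 106 142 159 152 142 127 121 125 131 135 138 142 138
 120 100  77  63  70  96 127 141 154 172 178]
    4 [ 62  55  60  70  93 132 165 189 189 176 156 136 127 124 123 126 131 135
 116  80  68  90 128 147 161 174 179 187 190]
    6 [118 106 107 120 139 157 168 176 181 176 162 145 130 121 115 117 119 123
 111  73  53  94 160 188 181 179 181 174 166]
    8 [144 143 147 155 166 175 176 173 176 177 166 150 132 122 116 118 118 114
 105  83  64  87 137 178 180 176 182 180 162]
   10 [127 126 120 123 147 173 185 177 175 180 173 152 131 119 117 116 119 113
 103 103 109 129 152 170 176 173 181 189 171]
```

Call:
step_arm(angular=[[0, 0, 0], [0, 0, 0], [0, 0, 0]], slide=[[0.0035, 0, 0.0025], [0.0033, 0, 0.0027], [0, 0, 0]], grip=[-1, -1, -1])

```text
clock: 11.4
tool_pos: [472.5, -56.7, 62.5]
eef_rot: [180.0, 0.3, 95.3]
force: [-2.2, -12.3, -3.0]
gripper_width: 0.152
gripper_force: 65.2
```

```bash
python3 look.py w6; python3 line.py | grep -v '^ *\(-24\|-22\|2\|10\) '
```

```text
[472.47338284 -56.69097757  62.53151643] [ -2.17662241 -12.28256262  -3.01858338] 0.15170604550061512
((652.1099243164062, -46.58198547363281), (123.33394622802734, 149.3506317138672), 4.929980278015137) moved y_f 91.0158189861604
       [-14 -13 -12 -11 -10  -9  -8  -7  -6  -5  -4  -3  -2  -1   0   1   2   3
   4   5   6   7   8   9  10  11  12  13  14]
 128 155 185 210 226 223 222 221 220 219 219]
 215 215 218 221 223 222 222 221 221 220 220]
  -20 [219 220 220 220 220 220 220 221 222 229 243 228 170 132 146 188 215 225
 233 231 227 224 222 221 221 220 220 220 220]
  -18 [223 223 223 223 223 224 224 224 225 225 234 227 179 126 133 187 228 232
 227 226 224 223 222 222 222 221 221 221 221]
  -16 [225 225 224 224 224 224 224 224 227 228 225 218 182 131 118 166 218 233
 227 227 225 224 224 224 224 224 224 224 224]
  -14 [203 204 205 205 205 205 204 204 211 220 219 216 190 136 102 132 193 230
 228 227 226 224 225 226 227 227 228 227 228]
  -12 [152 154 154 154 155 154 154 152 155 163 167 164 155 132 106 110 140 165
 170 169 169 168 169 166 167 167 168 168 165]
  -10 [112 111 112 112 112
[... 490 characters left out ...]
88  85  87  90  89  88  93 103 113 117 120 123 124 123 121 121
 122 121 120 112  95  82  81  85  88  89  91]
    0 [ 60  59  51  45  52  66  76  73  76  85  97 110 122 134 140 142 138 132
 130 122 110  96  77  63  55  56  57  59  60]
 121  99  77  64  70  95 126 141 154 172 178]
    4 [ 63  56  60  70  93 132 165 189 189 176 156 136 126 124 123 125 131 136
 117  79  68  89 128 147 161 174 179 187 190]
    6 [118 107 108 120 139 157 168 175 181 177 162 145 129 121 115 117 119 123
 112  73  53  94 160 188 182 180 182 175 167]
    8 [144 144 147 155 166 175 176 173 176 178 167 151 132 123 116 118 118 115
 106  84  64  87 136 178 180 176 182 180 162]
 103 103 110 128 152 169 176 174 182 189 171]
```

Call:
step_arm(angular=[[0, 0, 0], [0, 0, 0], [0, 0, 0], [0, 0, 0], [0, 0, 0], [0, 0, 0], [0, 0, -7.1], [0, 0, -7.1], [0, 0, -7.1], [0, 0, 0]], slide=[[0, 0, 0], [0, 0, 0], [0, 0, 0], [0, 0, -0.03], [0, 0, -0.035], [0, 0, -0.035], [0, 0, 0], [0, 0, 0], [0, 0, 0], [0, 0, 0]], grip=[0.1, 0.1, 0.1, 0.1, 0.1, 0.1, 0.1, 0.1, 0.1, 0.1])

```text
clock: 12.65
tool_pos: [472.0, -53.9, 162.2]
eef_rot: [180.0, 0.0, 116.8]
force: [-0.5, 0.5, 0.3]
gripper_width: 0.547
gripper_force: 0.0
```

```bash
python3 look.py w7; python3 line.py | grep -A1 '^ *\(-18\|-16\|-14\) '
python3 - <<'E'
from h import *
# locator holes in both views: dark/brown blobs in gold plate at z~14, by local search
for n in("top","scene"):
    p,d,c=shot(n); 
    b=cv2.cvtColor(p,cv2.COLOR_RGB2GRAY)
    for nm,X in(("L",[471.1,383.2,14]),("S",[419.9,357.4,14])):
        u,v=proj(c,X)[0]; x0,y0=int(u)-6,int(v)-6
        hsv=cv2.cvtColor(p,cv2.COLOR_RGB2HSV)[y0:y0+13,x0:x0+13]; print(n,nm,(u-x0,v-y0)); print(hsv[:,:,0].tolist() if n=="top" else b[y0:y0+13,x0:x0+13].tolist())
E
```

```text
[471.98270709 -53.89526343 162.17898465] [-0.52934862  0.52965958  0.26604807] 0.5465661588071816
((652.3895263671875, -46.53498840332031), (123.08840942382812, 149.3437042236328), 4.987576484680176) moved y_f 91.03629460441188
  -18 [220 220 220 220 220 220 220 221 224 221 220 204 152 103 117 180 227 229
 223 222 220 219 219 218 218 218 218 218 218]
  -16 [222 221 220 220 221 221 220 221 223 224 220 212 176 127 114 163 215 229
 223 223 222 221 220 220 220 221 221 221 221]
  -14 [200 201 201 202 201 201 201 201 207 216 215 213 187 134 100 129 190 226
 224 223 223 221 221 222 223 223 224 223 224]
top L (np.float64(6.4126328502850924), np.float64(6.59107692484281))
[[16, 16, 15, 16, 16, 18, 19, 20, 23, 23, 23, 24, 24], [15, 16, 16, 18, 19, 21, 23, 23, 23, 24, 24, 23, 24], [17, 17, 19, 20, 22, 23, 23, 23, 23, 24, 24, 24, 24], [19, 20, 22, 23, 23, 23, 23, 22, 24, 23, 24, 24, 24], [22, 22, 23, 23, 22, 23, 21, 20, 21, 23, 24, 24, 24], [23, 23, 23, 23, 22, 19, 17, 17, 18, 21, 23, 24, 24], [23, 23, 23, 23, 22, 17, 16, 16, 16, 18, 23, 23, 24], [23, 23, 23, 23, 20, 17, 16, 15, 16, 17, 21, 23, 
[... 2140 characters left out ...]
82, 180, 181, 182, 181, 180, 180], [184, 185, 183, 183, 180, 181, 173, 161, 171, 180, 181, 181, 181], [180, 182, 172, 143, 158, 184, 183, 166, 142, 148, 163, 178, 178], [181, 181, 163, 99, 140, 187, 185, 178, 159, 145, 144, 151, 158], [182, 185, 159, 87, 105, 150, 155, 125, 101, 114, 139, 148, 138], [181, 184, 161, 88, 70, 72, 75, 80, 80, 75, 86, 113, 132], [181, 184, 161, 89, 74, 78, 80, 83, 83, 80, 80, 77, 86], [182, 186, 156, 66, 76, 82, 84, 86, 83, 81, 83, 81, 70], [184, 175, 135, 67, 77, 80, 83, 85, 86, 88, 95, 92, 84], [186, 177, 136, 64, 71, 80, 82, 81, 83, 86, 90, 85, 81], [189, 168, 112, 67, 71, 82, 83, 79, 81, 82, 82, 79, 81], [164, 165, 90, 74, 79, 81, 81, 82, 83, 82, 81, 80, 82]]
```

Call:
step_arm(angular=[[0, 0, 0], [0, 0, 0], [0, 0, 0], [0, 0, 0], [0, 0, 0], [0, 0, 0], [0, 0, 0], [0, 0, 0], [0, 0, 0], [0, 0, 0]], slide=[[0.02, 0.008, 0], [0.038, 0.0165, 0], [0.038, 0.0165, 0], [0.038, 0.0165, 0], [0.038, 0.0165, 0], [0.038, 0.0165, 0], [0.038, 0.0165, 0], [0.038, 0.0165, 0], [0.038, 0.0165, 0], [0.038, 0.0165, 0]], grip=[0.1, 0.1, 0.1, 0.1, 0.1, 0.1, 0.1, 0.1, 0.1, 0.1])

```text
clock: 14.0
tool_pos: [448.7, 341.3, 162.0]
eef_rot: [180.0, 0.0, 116.7]
force: [1.1, -0.4, -1.0]
gripper_width: 0.553
gripper_force: 0.0
```

Call:
step_arm(angular=[[0, 0, 0], [0, 0, 0], [0, 0, 0], [0, 0, 0], [0, 0, 0], [0, 0, 0]], slide=[[0.02, 0.007, 0], [0.008, 0.003, 0], [0, 0, 0.03], [0, 0, 0.03], [0, 0, 0], [0, 0, 0]], grip=[0.1, 0.1, 0.1, 0.1, 0.1, 0.1])

```text
clock: 14.6
tool_pos: [445.4, 368.4, 102.4]
eef_rot: [-179.9, 0.0, 116.6]
force: [1.3, 0.3, 0.3]
gripper_width: 0.548
gripper_force: 0.0
```

Run:
```python
from h import *
o=get_obs(); tp=o["tool_pos"]; print(tp,o["eef_rot"])
p,d,c=shot("scene"); v,u=np.mgrid[0:384,0:512]; Q=fromdepth(c,np.c_[u.ravel(),v.ravel()],d.ravel()).reshape(384,512,3)
a=np.radians(116.8); T=np.array([[np.cos(a),np.sin(a)],[np.sin(a),-np.cos(a)]])
r=(Q[:,:,:2]-tp[:2])@T.T; m=(abs(r[:,:,0])<25)&(abs(r[:,:,1])<70)&(Q[:,:,2]>85)&(Q[:,:,2]<200)&(d>0)
for lo,hi in((-70,0),(0,70)):
    k=m&(r[:,:,1]>lo)&(r[:,:,1]<hi); z=Q[:,:,2][k]; 
    if k.sum(): i=k&(Q[:,:,2]<z.min()+20); print(k.sum(),"zmin",np.sort(z)[:6].round(0),"tool xy med",np.median(r[i],axis=0), np.percentile(r[i],[5,95],axis=0).round(0).tolist())
cv2.imwrite("pics/g1.png",cv2.resize(p[100:260,250:450,::-1],None,fx=3.7,fy=3.7,interpolation=cv2.INTER_CUBIC))
```

```text
[445.35829002 368.3518886  102.39195744] [-1.79943910e+02  1.22492079e-02  1.16645222e+02]
176 zmin [132. 133. 133. 133. 133. 133.] tool xy med [ -1.58864843 -24.4414989 ] [[-11.0, -30.0], [9.0, -22.0]]
207 zmin [131. 134. 134. 135. 135. 135.] tool xy med [-6.4961829  31.75095918] [[-11.0, 24.0], [4.0, 37.0]]
```

Call:
step_arm(angular=[[0, 0, 0], [0, 0, 0], [0, 0, 0], [0, 0, 0], [0, 0, 0], [0, 0, 0]], slide=[[0, 0, 0.025], [0, 0, 0.025], [0, 0, 0.025], [0, 0, 0.02], [0, 0, 0.012], [0, 0, 0.003]], grip=[0.1, 0.1, 0.1, 0.1, 0.1, 0.1])

```text
clock: 15.25
tool_pos: [445.6, 369.0, -7.9]
eef_rot: [-180.0, 0.0, 116.7]
force: [-0.6, 0.5, -0.5]
gripper_width: 0.552
gripper_force: 0.0
```

Call:
step_arm(angular=[[0, 0, 0], [0, 0, 0], [0, 0, 0], [0, 0, 0], [0, 0, 0], [0, 0, 0], [0, 0, 0], [0, 0, 0]], slide=[[0, 0, 0], [0, 0, 0], [0, 0, 0], [0, 0, 0], [0, 0, 0], [0, 0, 0], [0, 0, 0], [0, 0, 0]], grip=[-1, -1, -1, -1, -1, -1, -1, -1], newtons=80)

```text
clock: 16.05
tool_pos: [446.2, 369.6, -6.6]
eef_rot: [179.9, -0.0, 116.7]
force: [-0.8, -1.1, 6.6]
gripper_width: 0.128
gripper_force: 79.3
```

Call:
step_arm(angular=[[0, 0, 0], [0, 0, 0], [0, 0, 0], [0, 0, 0], [0, 0, 0], [0, 0, 0], [0, 0, 0], [0, 0, 7.1], [0, 0, 7.1], [0, 0, 7.1]], slide=[[0, 0, -0.015], [0, 0, -0.03], [0, 0, -0.04], [0, 0, -0.045], [0, 0, -0.045], [0, 0, -0.045], [0, 0, -0.03], [0, 0, 0], [0, 0, 0], [0, 0, 0]], grip=[-1, -1, -1, -1, -1, -1, -1, -1, -1, -1])

```text
clock: 17.05
tool_pos: [444.9, 368.8, 242.0]
eef_rot: [-180.0, 0.0, 95.1]
force: [0.4, -0.3, -7.4]
gripper_width: 0.129
gripper_force: 78.9
```

```bash
cat > pins.py <<'E'
from h import *
import sys
# pins from top view: depth points above carriage in the pin zone, before locator covers them
a=np.radians(5.4); F=np.array([[np.cos(a),np.sin(a)],[-np.sin(a),np.cos(a)]]); v,u=np.mgrid[0:384,0:512]
C0=F@[637.4,-48.4]
for n in("top","scene"):
    p,d,c=shot(n); ds=[d]+[shot(n)[1] for _ in range(4)]; d=np.median(ds,0)
    Q=fromdepth(c,np.c_[u.ravel(),v.ravel()],d.ravel()).reshape(384,512,3); f=Q[:,:,:2]@F.T-C0
    for nm,s,R in(("large",28,8),("small",-28,5)):
        near=(abs(f[:,:,0]-s)<18)&(abs(f[:,:,1])<20)
        m=near&(Q[:,:,2]>130)&(Q[:,:,2]<152)
        if m.sum(): print(n,nm,m.sum(),"f",f[m].mean(0).round(1),"z",np.median(Q[m][:,2]).round(1),"px",u[m].mean(),v[m].mean(),"on z141",onz(c,[[u[m].mean(),v[m].mean()]],141)[0].round(1))
    m=(abs(f[:,:,0])<60)&(abs(f[:,:,1])<95)&(abs(Q[:,:,2]-117)<3); r=cv2.minAreaRect(Q[m][:,:2].astype(np.float32)); print(n,"carr",r)
E
python3 pins.py
```

```text
top large 32 f [27.3  2.3] z 140.0 px 321.5 132.5 on z141 [664.1 -43.4 141. ]
top small 14 f [-28.1   1.8] z 138.7 px 324.2142857142857 153.64285714285714 on z141 [608.9 -48.9 141. ]
top carr ((644.54052734375, -46.5858154296875), (105.0511474609375, 151.8529510498047), 5.309491157531738)
scene large 47 f [29.5  1.2] z 138.5 px 145.51063829787233 239.27659574468086 on z141 [669.1 -43.1 141. ]
scene small 20 f [-26.2   1.3] z 137.0 px 150.1 219.95 on z141 [614.7 -47.8 141. ]
scene carr ((644.0155639648438, -47.10692596435547), (105.86616516113281, 148.86837768554688), 4.7899489402771)
```

Call:
step_arm(angular=[[0, 0, 0], [0, 0, 0], [0, 0, 0], [0, 0, 0], [0, 0, 0], [0, 0, 0], [0, 0, 0], [0, 0, 0], [0, 0, 0], [0, 0, 0]], slide=[[-0.015, 0.005, 0], [-0.03, 0.01, 0], [-0.036, 0.013, 0], [-0.036, 0.013, 0], [-0.036, 0.013, 0], [-0.036, 0.013, 0], [-0.036, 0.013, 0], [-0.036, 0.013, 0], [-0.036, 0.013, 0], [-0.036, 0.013, 0]], grip=[-1, -1, -1, -1, -1, -1, -1, -1, -1, -1])

```text
clock: 18.55
tool_pos: [595.6, 46.5, 242.1]
eef_rot: [180.0, 0.0, 95.4]
force: [0.8, 0.2, -6.8]
gripper_width: 0.127
gripper_force: 78.9
```

Call:
step_arm(angular=[[0, 0, 0], [0, 0, 0], [0, 0, 0], [0, 0, 0], [0, 0, 0], [0, 0, 0], [0, 0, 0]], slide=[[-0.036, 0.013, 0], [-0.03, 0.01, 0], [-0.02, 0.006, 0], [-0.011, 0.003, 0], [0, 0, 0], [0, 0, 0], [0, 0, 0]], grip=[-1, -1, -1, -1, -1, -1, -1])

```text
clock: 19.25
tool_pos: [635.8, -43.5, 242.2]
eef_rot: [-180.0, -0.0, 95.5]
force: [-0.4, -0.5, -6.6]
gripper_width: 0.13
gripper_force: 78.9
```

Call:
step_arm(angular=[[0, 0, 0], [0, 0, 0], [0, 0, 0], [0, 0, 0], [0, 0, 0], [0, 0, 0]], slide=[[-0.003, 0.001, 0], [0, 0, 0.02], [0, 0, 0.025], [0, 0, 0.022], [0, 0, 0.01], [0, 0, 0]], grip=[-1, -1, -1, -1, -1, -1])

```text
clock: 19.85
tool_pos: [636.5, -47.2, 163.8]
eef_rot: [-179.9, -0.0, 95.4]
force: [-0.3, -0.6, -6.6]
gripper_width: 0.129
gripper_force: 78.7
```

```bash
cat > loc.py <<'E'
from h import *
a=np.radians(5.4); F=np.array([[np.cos(a),np.sin(a)],[-np.sin(a),np.cos(a)]]); v,u=np.mgrid[0:384,0:512]
o=get_obs(); print(o["tool_pos"].round(1),o["eef_rot"].round(2)); C0=F@[637,-46.4]; zu=o["tool_pos"][2]+7
for n in("scene","top"):
    p,d,c=shot(n); d=np.median([d]+[shot(n)[1] for _ in range(4)],0); np.savez(n+"9.npz",p=p,d=d)
    Q=fromdepth(c,np.c_[u.ravel(),v.ravel()],d.ravel()).reshape(384,512,3); f=Q[:,:,:2]@F.T-C0
    m=(abs(f[:,:,0])<60)&(abs(f[:,:,1])<45)&(abs(Q[:,:,2]-zu-14)<5)
    if m.sum()>20:
        print(n,"plate top",m.sum(),"z",np.median(Q[m][:,2]).round(1),"x",np.percentile(f[m][:,0],[1,99]).round(1),"y",np.percentile(f[m][:,1],[1,99]).round(1),"fixture-frame rect",cv2.minAreaRect(f[m].astype(np.float32)))
        k=m&(f[:,:,0]>12); A=np.c_[Q[k][:,:2],np.ones(k.sum())]; print(" tilt",np.linalg.lstsq(A,Q[k][:,2],rcond=None)[0][:2].round(3))
E
python3 loc.py
python3 - <<'E'
import cv2,numpy as np
s=np.load("scene9.npz")["p"]; t=np.load("top9.npz")["p"]
r=lambda a,k:cv2.resize(a[:,:,::-1],None,fx=k,fy=k,interpolation=cv2.INTER_CUBIC)
cv2.imwrite("pics/f1.png",np.hstack([r(s[190:270,105:195],4.4),r(t[110:190,270:360],4.4)]))
E
```

```text
[636.5 -47.2 163.8] [-1.7985e+02 -4.0000e-02  9.5430e+01]
scene plate top 449 z 185.4 x [-44.2  45.4] y [-26.8  26.6] fixture-frame rect ((0.1993255615234375, -0.05786323547363281), (54.36370849609375, 91.3420181274414), 89.19035339355469)
 tilt [-0.026 -0.007]
top plate top 275 z 186.2 x [-43.8  45.9] y [-0.7 28. ] fixture-frame rect ((1.5559768676757812, 13.513391494750977), (91.44405364990234, 30.861478805541992), 1.3676955699920654)
 tilt [ 0.006 -0.088]
```

Call:
step_arm(angular=[[0, 0, 0], [0, 0, 0], [0, 0, 0], [0, 0, 0], [0, 0, 0], [0, 0, 0]], slide=[[-0.0007, 0, 0.006], [0, 0, 0.007], [0, 0, 0.006], [0, 0, 0], [0, 0, 0], [0, 0, 0]], grip=[-1, -1, -1, -1, -1, -1])

```text
clock: 20.95
tool_pos: [637.7, -48.4, 146.2]
eef_rot: [180.0, 0.0, 95.4]
force: [0.0, -0.6, -6.3]
gripper_width: 0.129
gripper_force: 78.8
```

```bash
python3 loc.py; python3 line.py | grep -A1 '^ *\(-18\|-16\|-14\|-8\) '
python3 - <<'E'
import cv2,numpy as np
s=np.load("scene9.npz")["p"]; t=np.load("top9.npz")["p"]
r=lambda a,k:cv2.resize(a[:,:,::-1],None,fx=k,fy=k,interpolation=cv2.INTER_CUBIC)
cv2.imwrite("pics/f1.png",np.hstack([r(s[190:270,105:195],4.4),r(t[110:190,270:360],4.4)]))
E
```

```text
[637.7 -48.4 146.2] [1.7998e+02 1.0000e-02 9.5400e+01]
scene plate top 423 z 166.1 x [-43.   45.2] y [-27.4  25.7] fixture-frame rect ((1.1117973327636719, -1.0271644592285156), (89.63053894042969, 54.382503509521484), 0.4374580979347229)
 tilt [-0.022 -0.008]
top plate top 269 z 166.6 x [-44.3  45.7] y [-1.  27.5] fixture-frame rect ((1.2183456420898438, 13.795865058898926), (91.6549301147461, 29.131174087524414), 1.5439525842666626)
 tilt [-0.017 -0.012]
  -18 [226 226 226 226 226 227 227 228 231 228 225 208 155 106 121 185 233 236
 230 229 227 226 226 225 225 226 226 226 225]
  -16 [220 219 219 219 219 219 218 218 221 223 219 210 175 129 118 163 213 227
 221 222 220 219 218 218 218 218 218 219 219]
  -14 [199 201 201 201 200 201 200 200 206 215 215 211 185 135 103 131 189 224
 222 221 221 219 219 220 221 222 223 221 222]
--
   -8 [113 113 113 112 111 112 112 112 111 111 112 112 113 112 112 111 111 111
 111 111 111 111 111 111 111 111 111 111 111]
```

View pics/f1.png

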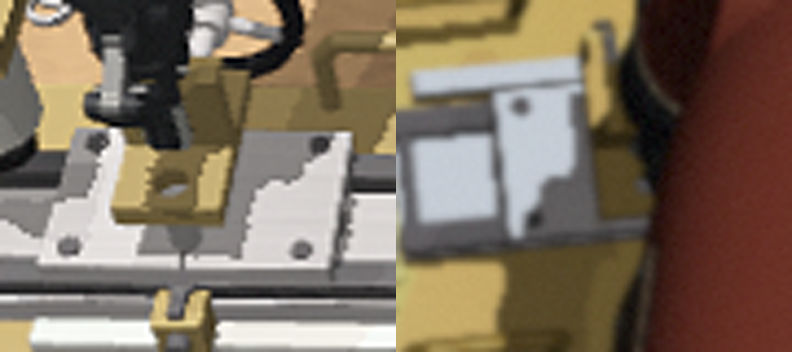

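The last crop shows the locator level over the pins, with the thick pin below its large hole (left half, about (184,235)) and the scribed line at the pointer (183,265). The offsets come out within about 1.5 mm and the clearance at about 11 mm, so I'm handing it in.

```bash
python3 -c "
from station import *
print(job_done())"
```

```text
the job is handed in; nothing more can be done
None
```

I handed the job in with the scribed line at the pointer and the smallest V locator held level about 11 mm above the pins. By the cameras each hole is within about 1.5 mm of its pin; no verdict came back.

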